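# Brace the drying timer in its corner stop and start it

### The arm

A 7-joint arm with a two-finger parallel gripper is mounted at the origin on the work surface; the furniture and walls round the work are solid. World frame = base frame: x ahead of the robot, y to its left, z up, the work surface at z = 0. Lengths are in m, angles in degrees, forces in N, time in s.
With the tool pointing down it reaches from about 0.4 to 0.85 m from the base axis. Payload 4.5 kg.
Tool frame: the origin (TCP) lies midway between the tips of the shut fingers; the grasp point (between the pads) lies 19 mm behind it; z points along the fingers, y is the line along which they close (so a half turn about z gives the same grasp; the last joint's range is limited). The gripper opens to 88 mm and grips with 3 to 60 N. Pads are 18 mm wide; open, the fingers measure 123 mm over their backs; the gripper's body (75 mm by 187 mm) begins 45 mm behind the grasp point.
Start: joints at [72.009, 39.483, -11.15, 89.685, 9.013, 51.709, -12.324], TCP at [0.213, -0.588, 0.239] pointing down, gripper open.
Joint ranges: [-172.22, 172.22], [-26.19, 119.32], [-84.43, 86.54], [7.71, 146.69], [-57.33, 237.33], [2.42, 119.75], [-152.13, 152.13]. Speed limits (degrees/s): [147.25, 147.25, 180, 180, 180, 180, 180].

### API

Orientations are given as a 3x3 rotation matrix whose columns are the frame's x, y, z axes.
In Python, from rig import robot gives the robot as it stands.
- The arm moves only by the tool step_hand, called after "Request:" as name(argument=value, ...) on one line, values as JSON. Schema: {"type":"object","properties":{"moves":{"type":"array","items":{"type":"object","properties":{"dx":{"type":"number"},"dy":{"type":"number"},"dz":{"type":"number"},"twist":{"type":"number"}},"additionalProperties":false},"minItems":1,"maxItems":12},"aperture":{"type":"number"},"force":{"type":"number"},"only":{"type":"string"},"quiet":{"type":"boolean"},"lines":{"type":"string"}},"required":["moves"],"additionalProperties":false}. moves is a list of rows, 1 to 12 of them, each an object with the fields dx, dy, dz (the shift in units of 5 mm), twist (a turn about the tool's z in degrees); a field left out counts as zero; each row shifts and turns the commanded pose from where the row before left it, along the tool's axes as they then stand; what a row does not reach is not made up. A row lasts 1/12 s, in which the tool goes at most 0.0417 m and 7.16 degrees, less where a joint would pass 70% of its speed; a pose out of reach is approached as far as the arm can. aperture is the opening from 0.0 (shut) to 1.0 (fully open), set as the call begins (left out keeps the last). The fingers move at their own pace and stop on an object; force is the grip in N (left out, the last holds). Time passes only in rows, so rows that do not move let the fingers close. The tool returns the time, the measured TCP pose, the force, the opening and the grip force at its end. only (a regular expression) keeps the lines of the reply that match it, lines (a string "A,B") keeps lines A to B, and quiet returns only ok. Input that does not fit is refused with a message, and nothing moves.
- robot.sense(): the state, without advancing time (a new reading comes with each control period).
- robot.grab_frame(name): name is "scene" or "side" or "wrist"; returns a dict with "pixels" (480x640x3 uint8, red, green, blue), "fx", "fy", "cx", "cy" (pixels), "eye" and "orientation" of the camera in the world. Camera axes: x right, y up, looking along -z (the intrinsics and any distortion apply to the point x, -y, -z); pixel columns grow to the right and rows downward; lengths in m; the calibration is good to about 2 mm. A picture is of the moment at which its call begins. There is no depth.
- robot.close_job(): hands the job in; it is judged then, once.
The state is a dict: "t": time; "joint_pos": joint angles; "qvel": joint speeds; "joint_torque": joint torques, N m; "tcp_pos": TCP position; "orientation": TCP orientation; "ft_force": force on the tool from outside, world axes, zero at the start; "ft_torque": the same for the moment, N m; "finger_gap": opening from 0.0 (shut) to 1.0 (fully open); "finger_force": force on a finger pad.
Only numpy, scipy, OpenCV 4.12 (cv2) and the standard library are available. Lean on these libraries where they do the work, as an engineer would, in place of code of your own. Each camera call takes 0.05 s, during which the arm holds its last target. There are 200 camera calls.

### The job

Start the drying timer. It skates away when its button is pushed, so first slide it gently along the table, without lifting it, until it sits snug in the corner of the wooden stop: left end against the short batten, back pressed flat against the metal fence bar. Only then push the green button all the way in, hold it in for a good second with the timer braced on the bar, let it come out again and leave the timer in its corner, without pressing the red button or disturbing the slip jar, clay heart or ball pot.

Things in the scene. Friction and masses are not known exactly. Their poses are not given: they have to be found in the camera images.
- stop: Fixed L-shaped corner stop, two dark wood battens 24 mm thick, 38 mm high. Origin: inside corner, table height; x points away from the robot, y left. Long batten: inner face x = 0, from y = -220 to +24 mm. Short batten: inner face y = 0, from x = -78 to 0 mm. Seated, the timer has its axes parallel to the stop's and its origin at y = -70 mm, x between -61.5 and -47.5 mm as the fence is set.
- fence: Adjustable metal fence on the long batten: a grey bar, y = -204 to -8 mm, z = 7 to 33 mm, on two brass screws. Its face, which the timer's back must meet, is parallel to the batten and stands 10 to 24 mm out from it, set differently each time and not reported: find it by touch. A push under 40 N does not shift it. This pose is only that of its mount, the same as the stop's.
- timer: Loose white timer, 0.31 to 0.5 kg, 75 deep (x), 140 wide (y), 60 mm high; front face (-x, with the buttons) upright up to 45 mm, then a sloping display; flat back and ends. Origin: under its centre, table height. The front is bare from y = -33 to +33 mm. Sliding takes 1.3 to 3 N, up to 7 N if the tool drags down on it. Never push it harder than 40 N, lift or tip it.
- start_button (a joint): Green start button on the timer's front, travel in m: 0 out, 0.007 fully in (over 0.0055 counts as in). Sprung plunger: 3 N starts it, 7.7 N at 0.0055, 9 N fully in, more than the free timer's sliding resistance. Pushed level, along the timer's +x.
- start_face (a point): Centre of the green button's front face, at y = +48 mm of the timer; a disc 26 mm across standing 12.5 mm out of the timer's front face when out, its centre 27 mm above the table.
- clear_button (a joint): Red clear button, travel in m: 0 out, 0.004 in; 1 N starts it. Must not be pressed (stay under 0.002).
- clear_face (a point): Centre of the red button's front face, at y = -48 mm of the timer; a disc 16 mm across standing 6.5 mm out of the timer's front face, its centre 27 mm above the table.
- slip_jar: White jar with a blue lid, 81 mm across, 104 mm high, loose, behind the stop. Bystander. Origin under its centre.
- heart: Small flat brown clay heart, 55 x 61 mm, 12 mm high, loose, left of the stop. Bystander. Origin under its centre.
- ball_pot: Brown clay ball-shaped pot, 73 mm across, 65 mm high, loose, right of the stop. Bystander. Origin under its centre.

How it is judged:
By the outcome, as a careful person would: the job done as asked, in the order asked, and still so for the second after the job is handed in, with the robot touching nothing.
It also fails if it takes over 72 s, if anything falls off the work surface, if the arm or the gripper's body presses on something with over 40 N, if the wrist force passes 120 N, or if a joint passes its speed limit or range.

## Working session

There is one attempt and no reset: what is moved stays moved. The work goes in short steps, Python scripts to look and compute and a tool call to move; the robot and the scene stay as the last step left them, time stands still between calls to the robot, and variables do not carry over. Pictures are saved under pics/ and viewed, at most 10 in all, crops included, and the job is handed in when it is done.

```bash
ls; mkdir -p pics
```

Run:
```python
from rig import robot
import cv2,numpy as np
for n in ["scene","side"]:
    f=robot.grab_frame(n); cv2.imwrite(f"pics/{n}0.png",f["pixels"][:,:,::-1])
    print(n,{k:np.round(v,4).tolist() for k,v in f.items() if k!="pixels"})
s=robot.sense();print({k:np.round(v,3).tolist() for k,v in s.items()})
```

```text
pics
rig.py
scene {'fx': 563.0467, 'fy': 563.0467, 'cx': 327.2366, 'cy': 241.1287, 'eye': [0.2317, 0.757, 0.7768], 'orientation': [[-0.8897, 0.2885, -0.3539], [-0.4563, -0.5914, 0.6648], [-0.0175, 0.753, 0.6578]]}
side {'fx': 581.0078, 'fy': 581.0078, 'cx': 319.0923, 'cy': 241.1677, 'eye': [0.647, 1.0652, 0.851], 'orientation': [[-0.9997, -0.0057, 0.024], [0.0225, -0.6094, 0.7926], [0.0101, 0.7929, 0.6093]]}
{'t': 0.1, 'joint_pos': [72.009, 39.529, -11.144, 89.735, 9.013, 51.709, -12.326], 'qvel': [-0.058, -0.125, 0.069, -0.206, 0.036, -0.049, -0.003], 'joint_torque': [-0.005, -52.851, -1.272, -15.384, -0.052, 0.002, 0.0], 'tcp_pos': [0.213, -0.587, 0.238], 'orientation': [[0.94, 0.341, -0.001], [0.341, -0.94, 0.001], [-0.0, -0.002, -1.0]], 'ft_force': [0.463, -0.13, -0.229], 'ft_torque': [-0.018, 0.019, 0.011], 'finger_force': 0.0, 'finger_gap': 0.999}
```
View pics/scene0.png

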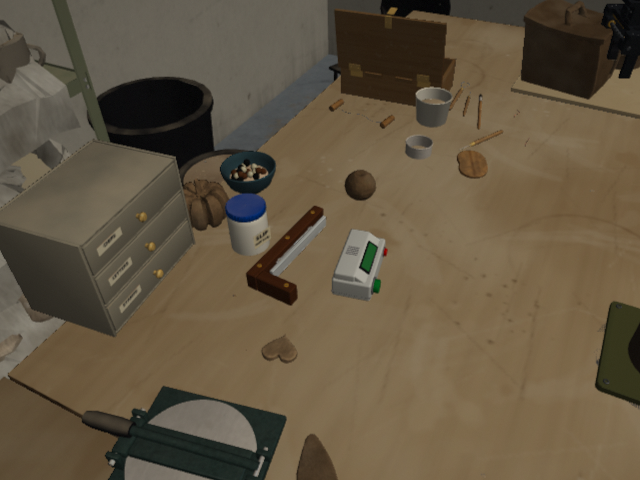

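View pics/side0.png

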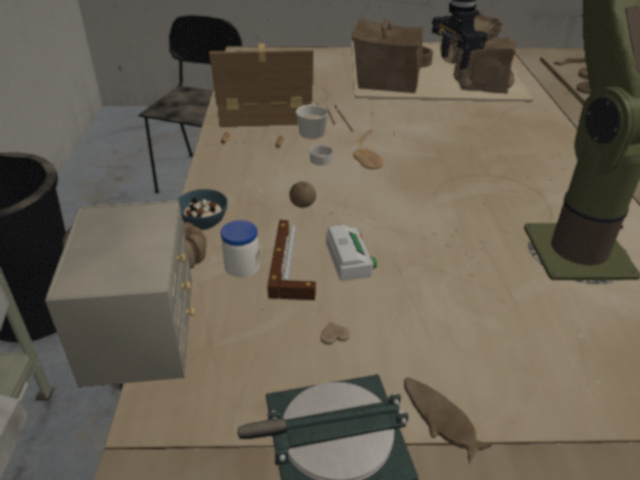

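The scene view shows the stop with its corner near (270,290), the timer near (360,265) and its green button at (377,286). The side view shows the stop corner near (290,285) and the timer near (350,252). I'll zoom in on both.

Create h.py:
```python
from rig import robot
import cv2,numpy as np
def ray(f,u,v):
    d=f["orientation"]@np.array([(u-f["cx"])/f["fx"],-(v-f["cy"])/f["fy"],-1.]); return np.array(f["eye"]),d
def onz(f,u,v,z):
    e,d=ray(f,u,v); return (e+d*(z-e[2])/d[2])
def proj(f,p):
    c=np.asarray(f["orientation"]).T@(np.asarray(p)-f["eye"]); return np.array([f["cx"]+f["fx"]*c[0]/-c[2],f["cy"]+f["fy"]*c[1]/c[2]])
def tri(fs,uvs):
    A=np.zeros((3,3));b=np.zeros(3)
    for f,(u,v) in zip(fs,uvs):
        e,d=ray(f,u,v);d=d/np.linalg.norm(d);P=np.eye(3)-np.outer(d,d);A+=P;b+=P@e
    return np.linalg.solve(A,b)
```

Run:
```python
from h import *
a=cv2.imread("pics/scene0.png")[195:315,235:400];b=cv2.imread("pics/side0.png")[205:310,255:390]
a=cv2.resize(a,None,fx=3.4,fy=3.4,interpolation=2)[:,:]
b=cv2.resize(b,None,fx=3.4,fy=3.4,interpolation=2)
a=cv2.imread("pics/scene0.png")[195:315,240:395];a=cv2.resize(a,None,fx=5,fy=5,interpolation=2);cv2.imwrite("pics/c1.png",a)
b=cv2.imread("pics/side0.png")[210:310,260:390];b=cv2.resize(b,None,fx=6,fy=6,interpolation=2);cv2.imwrite("pics/c2.png",b)
```

```text
(no output)
```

View pics/c1.png

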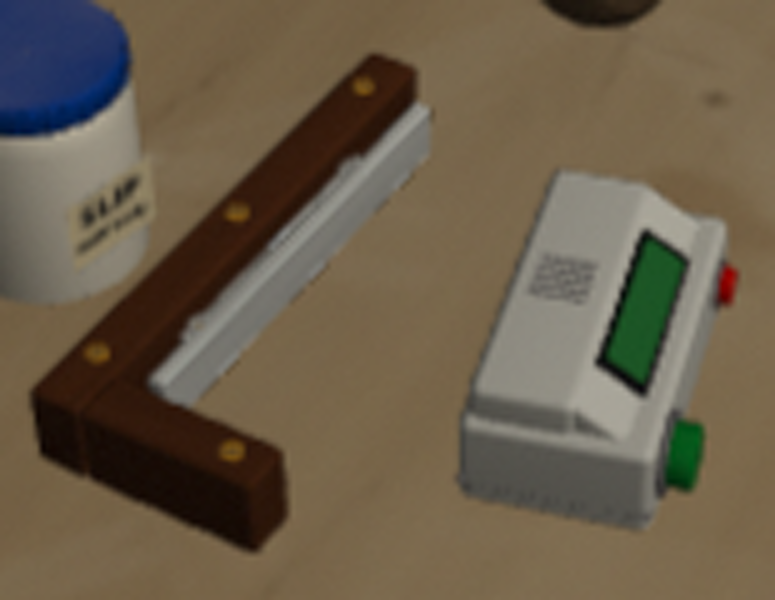

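View pics/c2.png

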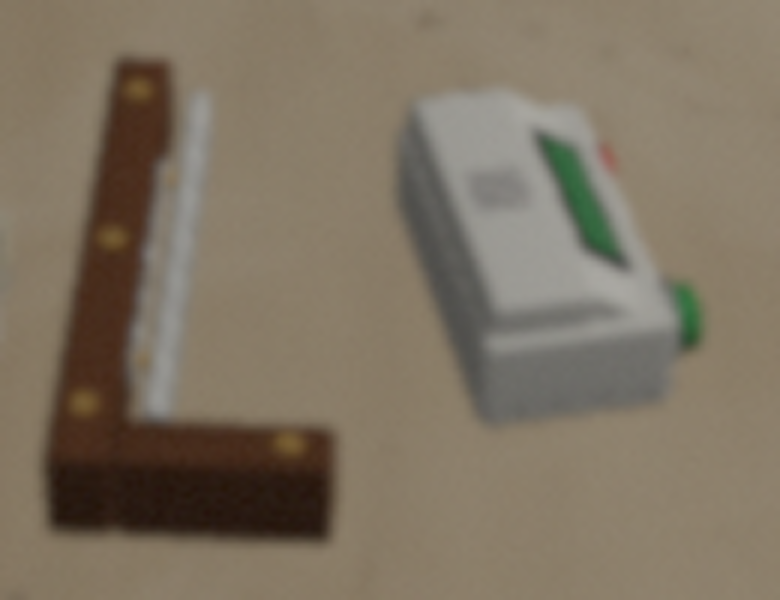

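In both crops the timer is turned about 15–20° from the stop. The stop corners and the timer end and button corners are clear enough to triangulate.

Run:
```python
from h import *
fs=[robot.grab_frame("scene"),robot.grab_frame("side")]
P={"outerCorner":((35,395),(52,458)),"shortEndOut":((250,490),(330,467)),"shortEndIn":((283,455),(333,430)),
"longFarOut":((375,55),(117,62)),"longFarIn":((416,72),(170,62)),"scr1":((363,87),(139,90)),"scr2":((237,212),(112,237)),"scr3":((97,352),(84,402)),"scr4":((231,450),(290,443)),
"tBackBotL":((462,488),(490,422)),"tFrontBotL":((645,525),(665,400)),"tBackL45":((465,412),(487,345)),"tFrontL45":((657,460),(676,330)),"tBackTopR":((557,172),(418,98)),
"green":((690,455),(692,315)),"red":((728,285),(610,157)),"fenceR":((430,110),(210,92)),"fenceL":((180,385),(165,418))}
for k,((a,b),(c,d)) in P.items():
    uv=[(240+a/5-.4,195+b/5-.4),(260+c/6-.4,210+d/6-.4)]
    p=tri(fs,uv); r=[np.abs(proj(f,p)-x).max().round(1) for f,x in zip(fs,uv)]
    print(k,p.round(4),r)
```

```text
outerCorner [0.7247 0.1572 0.0356] [np.float64(0.0), np.float64(0.0)]
shortEndOut [0.6277 0.1632 0.0352] [np.float64(0.3), np.float64(0.2)]
shortEndIn [0.6264 0.1414 0.0334] [np.float64(0.1), np.float64(0.1)]
longFarOut [ 0.7102 -0.0874  0.0316] [np.float64(0.3), np.float64(0.3)]
longFarIn [ 0.6885 -0.0842  0.0328] [np.float64(0.0), np.float64(0.0)]
scr1 [ 0.7003 -0.0584  0.0382] [np.float64(0.2), np.float64(0.2)]
scr2 [0.7079 0.0346 0.0373] [np.float64(0.2), np.float64(0.2)]
scr3 [0.7147 0.129  0.0374] [np.float64(0.2), np.float64(0.2)]
scr4 [0.6419 0.1522 0.038 ] [np.float64(0.3), np.float64(0.2)]
tBackBotL [0.5689 0.1092 0.0101] [np.float64(0.7), np.float64(0.5)]
tFrontBotL [0.5026 0.0896 0.0028] [np.float64(0.6), np.float64(0.4)]
tBackL45 [0.5709 0.102  0.0417] [np.float64(1.1), np.float64(0.9)]
tFrontL45 [0.5004 0.0861 0.0343] [np.float64(0.9), np.float64(0.7)]
tBackTopR [ 0.5911 -0.0194  0.0613] [np.float64(0.1), np.float64(0.0)]
green [0.4927 0.0732 0.0298] [np.float64(0.4), np.float64(0.3)]
red [ 0.5156 -0.0171  0.0335] [np.float64(0.3), np.float64(0.2)]
fenceR [ 0.6721 -0.0655  0.0312] [np.float64(0.1), np.float64(0.0)]
fenceL [0.687  0.1164 0.0195] [np.float64(0.6), np.float64(0.5)]
```

Careful with the scale: shifts go in units of 5 mm. That gives: -0.039 m is -7.8, 0.012 m is 2.4.

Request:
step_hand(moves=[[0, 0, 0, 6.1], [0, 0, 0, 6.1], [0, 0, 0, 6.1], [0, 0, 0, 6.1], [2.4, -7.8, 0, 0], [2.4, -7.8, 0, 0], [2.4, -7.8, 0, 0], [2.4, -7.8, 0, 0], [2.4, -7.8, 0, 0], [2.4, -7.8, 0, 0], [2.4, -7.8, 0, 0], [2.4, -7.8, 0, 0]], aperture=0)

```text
refused: moves[0]: [0, 0, 0, 6.1] is not of type 'object' (schema: type "object"). Nothing was moved.
```

Refused on format, not on reach. It needs a list of objects with named fields.

Request:
step_hand(moves=[{"twist": 6.1}, {"twist": 6.1}, {"twist": 6.1}, {"twist": 6.1}, {"dx": 2.4, "dy": -7.8}, {"dx": 2.4, "dy": -7.8}, {"dx": 2.4, "dy": -7.8}, {"dx": 2.4, "dy": -7.8}, {"dx": 2.4, "dy": -7.8}, {"dx": 2.4, "dy": -7.8}, {"dx": 2.4, "dy": -7.8}, {"dx": 2.4, "dy": -7.8}], aperture=0)

```text
t: 1.2
tcp_pos: [0.3334, -0.2822, 0.2388]
orientation: [[0.997, -0.078, 0.0], [-0.078, -0.997, -0.0], [0.0, 0.0, -1.0]]
ft_force: [1.2, 0.1, -0.2]
finger_gap: 0.114
finger_force: 0.0
```

Request:
step_hand(moves=[{"dx": 2.4, "dy": -7.8}, {"dx": 2.4, "dy": -7.8}, {"dx": 2.4, "dy": -7.8}, {"dx": 2.4, "dy": -7.8}, {"dx": 2.4, "dy": -7.8}, {"dx": 2.4, "dy": -7.8}, {"dx": 2.4, "dy": -7.8}, {}, {}])

```text
t: 1.95
tcp_pos: [0.4389, -0.0155, 0.2386]
orientation: [[0.997, -0.071, 0.001], [-0.071, -0.997, 0.001], [0.001, -0.001, -1.0]]
ft_force: [-0.5, -1.2, -0.3]
finger_gap: 0.004
finger_force: 0.0
```

Run:
```python
from h import *
f=robot.grab_frame("wrist"); cv2.imwrite("pics/w0.png",f["pixels"][:,:,::-1]);print({k:np.round(v,4).tolist() for k,v in f.items() if k!="pixels"})
print(robot.sense()["orientation"])
```

```text
{'fx': 398.0389, 'fy': 398.0389, 'cx': 319.268, 'cy': 243.6311, 'eye': [0.5184, -0.0204, 0.3856], 'orientation': [[-0.0709, 0.9491, 0.3069], [-0.9975, -0.0672, -0.0224], [-0.0006, -0.3077, 0.9515]]}
[[ 9.97143332e-01 -7.55312798e-02 -4.48762290e-04]
 [-7.55313975e-02 -9.97143392e-01 -2.51184162e-04]
 [-4.28508091e-04  2.84362255e-04 -9.99999868e-01]]
```

View pics/w0.png

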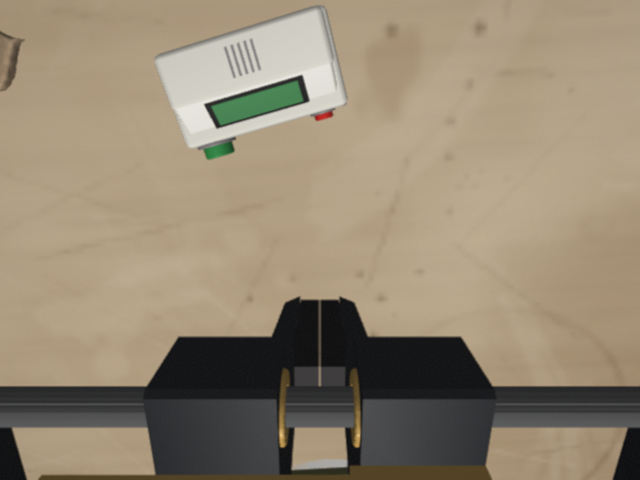

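The wrist view shows the timer's front edge running from (190,148) to (346,103), with the green button at (219,150) and the red one at (323,115).

Run:
```python
from h import *
f=robot.grab_frame("wrist");s=robot.sense()
th=np.radians(-4.4);R=np.array([[np.cos(th),np.sin(th)],[-np.sin(th),np.cos(th)]])
for n,u,v,z in [("FL",190,148,.045),("FR",346,103,.045),("BL",155,57,.053),("BR",323,7,.053),("gfront",220,156,.027),("rfront",324,119,.027)]:
    p=onz(f,u,v,z);print(n,p.round(4),"stop-axes",(R@p[:2]).round(4))
print("tcp",s["tcp_pos"],R@np.array(s["tcp_pos"])[:2])
g=robot.grab_frame("scene");print("pot",onz(g,360,185,.033), "stop-axes",R@onz(g,360,185,.033)[:2])
```

```text
FL [0.4991 0.0864 0.045 ] stop-axes [0.491  0.1245]
FR [ 0.5247 -0.0453  0.045 ] stop-axes [ 0.5267 -0.0049]
BL [0.5685 0.0986 0.053 ] stop-axes [0.5593 0.1419]
BR [ 0.5924 -0.0315  0.053 ] stop-axes [0.5931 0.0141]
gfront [0.4894 0.067  0.027 ] stop-axes [0.4828 0.1043]
rfront [ 0.5136 -0.0269  0.027 ] stop-axes [0.5141 0.0126]
tcp [ 0.43759256 -0.01910476  0.23859805] [0.43776856 0.01452322]
pot [ 0.65332053 -0.19905447  0.033     ] stop-axes [ 0.6666663  -0.14834569]
```

Request:
step_hand(moves=[{"dx": 1.6, "dy": -4.6, "dz": 2}, {"dx": 1.6, "dy": -4.6, "dz": 6}, {"dz": 8}, {"dz": 8}, {"dz": 8}, {"dz": 7}, {"dz": 4}, {"dz": 1.2}, {}, {}])

```text
t: 2.93
tcp_pos: [0.4601, 0.0247, 0.0196]
orientation: [[0.997, -0.081, -0.004], [-0.081, -0.997, -0.001], [-0.004, 0.001, -1.0]]
ft_force: [-0.5, 0.6, 0.3]
finger_gap: 0.009
finger_force: 0.0
```

```bash
python3 -c "
from rig import robot;s=robot.sense();print(s['tcp_pos'],s['ft_force'],s['orientation'][1])"
```

```text
[0.46012394 0.02465143 0.01959888] [-0.46243695  0.64404752  0.30346504] [-8.07482403e-02 -9.96734042e-01 -9.85970500e-04]
```

Converted, 0.01 m is 2, 0.004 m is 0.8.

Request:
step_hand(moves=[{"dx": 2}, {"dx": 2}, {"dx": 2}, {"dx": 0.8}, {"dx": 0.8}, {"dx": 0.8}, {"dx": 0.8}, {"dx": 0.8}, {"dx": 0.8}, {"dx": 0.8}, {"dx": 0.8}, {"dx": 0.8}])

```text
t: 3.93
tcp_pos: [0.526, 0.0213, 0.0193]
orientation: [[0.997, -0.078, -0.005], [-0.078, -0.997, -0.0], [-0.005, 0.001, -1.0]]
ft_force: [-3.3, 0.5, 2.9]
finger_gap: 0.003
finger_force: 1.8
```

Request:
step_hand(moves=[{"dx": 0.8}, {"dx": 0.8}, {"dx": 0.8}, {"dx": 0.8}, {"dx": 0.8}, {"dx": 0.8}, {"dx": 0.8}, {"dx": 0.8}])

```text
t: 4.6
tcp_pos: [0.5581, 0.0186, 0.0192]
orientation: [[0.997, -0.078, -0.005], [-0.078, -0.997, -0.0], [-0.005, 0.001, -1.0]]
ft_force: [-3.1, 0.0, 2.3]
finger_gap: 0.007
finger_force: 1.7
```

Run:
```python
from h import *
for n in ["scene","side"]:
  f=robot.grab_frame(n)["pixels"]
  a=f[195:315,240:400] if n=="scene" else f[205:305,255:390]
  a=cv2.resize(a,(480,480*a.shape[0]//a.shape[1]),interpolation=2); globals()[n]=a
h=min(scene.shape[0],side.shape[0])
w=robot.grab_frame("wrist")["pixels"]
cv2.imwrite("pics/p1.png",cv2.resize(np.vstack([np.hstack([scene[:h],side[:h]])]),(800,int(h*800/960)))[:,:,::-1])
```

```text
(no output)
```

View pics/p1.png

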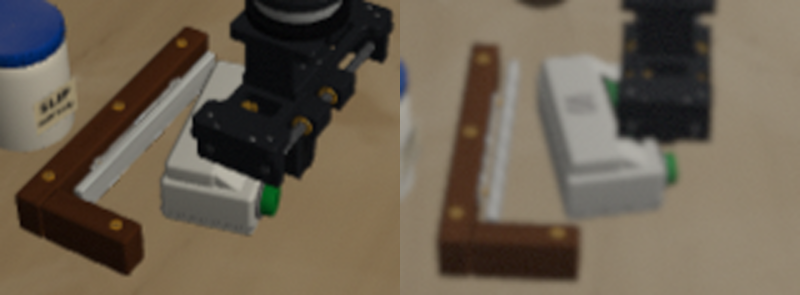

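The timer is squaring up and follows the tool, with its left end still clear of the short batten. I'll keep pushing.

Request:
step_hand(moves=[{"dx": 0.8}, {"dx": 0.8}, {"dx": 0.8}, {"dx": 0.8}, {"dx": 0.8}])

```text
t: 5.17
tcp_pos: [0.5766, 0.0174, 0.019]
orientation: [[0.997, -0.077, -0.008], [-0.077, -0.997, -0.0], [-0.008, 0.001, -1.0]]
ft_force: [-12.0, 1.7, 9.0]
finger_gap: 0.006
finger_force: 6.0
```

Request:
step_hand(moves=[{"dx": 0.6}, {"dx": 0.6}, {"dx": 0.4}])

```text
t: 5.42
tcp_pos: [0.5771, 0.0175, 0.0184]
orientation: [[0.997, -0.076, -0.023], [-0.076, -0.997, -0.0], [-0.022, 0.002, -1.0]]
ft_force: [-20.0, 2.1, 15.8]
finger_gap: 0.004
finger_force: 10.1
```

Run:
```python
from h import *
f=robot.grab_frame("wrist")["pixels"];a=cv2.resize(f,(400,300))
g=robot.grab_frame("side")["pixels"][205:305,255:390];b=cv2.resize(g,(400,296),interpolation=2);b=np.vstack([b,b[:4]])
cv2.imwrite("pics/p2.png",np.hstack([a,b])[:,:,::-1])
```

```text
(no output)
```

View pics/p2.png

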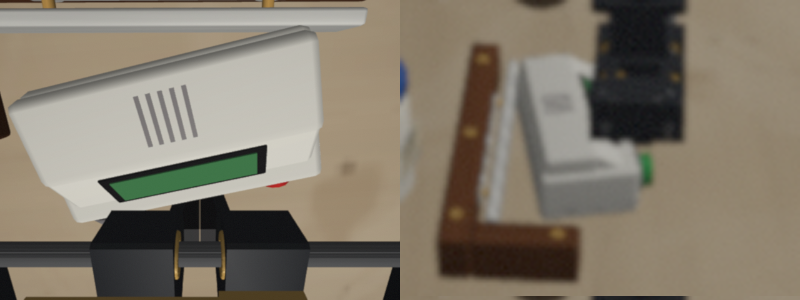

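The timer's right back corner is on the fence, and it is still turned about 14°, so I stopped. It seems to have slipped to the left along the tool. I'll measure that before going on.

Converted, -0.012 m is -2.4, -0.01 m is -2.

Request:
step_hand(moves=[{"dx": -2.4}, {"dx": -2}, {"dx": -2}])

```text
t: 5.77
tcp_pos: [0.5556, 0.019, 0.0194]
orientation: [[0.997, -0.078, -0.0], [-0.078, -0.997, -0.0], [-0.0, 0.0, -1.0]]
ft_force: [0.3, 0.2, -0.2]
finger_gap: 0.005
finger_force: 0.0
```

Add to h.py:
```python
th=np.radians(-4.4);R=np.array([[np.cos(th),np.sin(th)],[-np.sin(th),np.cos(th)]])
O=np.array([.6909,.1888])
def st(p): return (R@np.asarray(p)[:2]-O).round(4)   # position in the stop frame
```

Run:
```python
from h import *
f=robot.grab_frame("wrist");cv2.imwrite("pics/w3.png",f["pixels"][:,:,::-1]);s=robot.sense();print("tcp",st(s["tcp_pos"]),s["tcp_pos"],s["ft_force"])
for nm,p in [("stopO",(O@R).tolist()+[.038]),("fenceRtop",((O+[-.016,-.204])@R).tolist()+[.033])]: print(nm,proj(f,p))
```

```text
tcp [-0.1413 -0.1273] [0.55270924 0.01910392 0.0192137 ] [-2.80204731  0.60438005 -0.04373335]
stopO [-166.04240831 -121.25030011]
fenceRtop [590.32533642 -43.20252373]
```

View pics/w3.png

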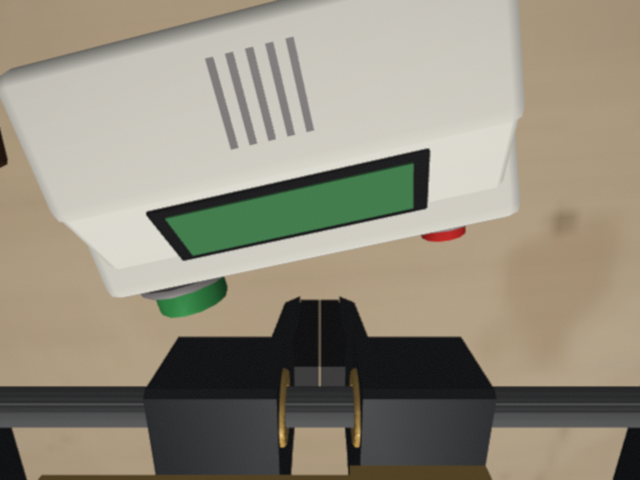

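The front edge now runs from (115,297) to (517,212), with green at (192,300), red at (443,235), and the top back-left corner at (3,75).

Run:
```python
from h import *
f=robot.grab_frame("wrist")
for n,u,v,z in [("FL",115,297,.045),("FR",517,212,.045),("BLtop",3,75,.058),("BRside",521,115,.045),("green",188,312,.027),("red",444,238,.027)]:
    print(n,st(onz(f,u,v,z)))
```

```text
FL [-0.1193 -0.0584]
FR [-0.0904 -0.1882]
BLtop [-0.0519 -0.0476]
BRside [-0.0616 -0.1849]
green [-0.1345 -0.0756]
red [-0.1045 -0.1722]
```

Request:
step_hand(moves=[{"dy": 4}, {"dy": 6}, {"dy": 6}, {"dy": 3.6}, {"dx": 4}, {"dx": 5}, {"dx": 3.6}, {}, {}])

```text
t: 6.62
tcp_pos: [0.6109, -0.0841, 0.0191]
orientation: [[0.997, -0.079, -0.001], [-0.079, -0.997, -0.001], [-0.001, 0.001, -1.0]]
ft_force: [-0.2, -0.5, -0.0]
finger_gap: 0.005
finger_force: 0.0
```

Request:
step_hand(moves=[{"dy": -1.6}, {"dy": -0.8}, {"dy": -0.8}, {"dy": -0.8}, {"dy": -0.8}, {"dy": -0.8}, {"dy": -0.8}, {"dy": -0.8}, {"dy": -0.8}, {"dy": -0.8}])

```text
t: 7.45
tcp_pos: [0.6122, -0.0395, 0.0189]
orientation: [[0.997, -0.078, -0.005], [-0.078, -0.997, -0.0], [-0.005, 0.001, -1.0]]
ft_force: [-1.3, -2.5, 0.3]
finger_gap: 0.009
finger_force: 1.1
```

Run:
```python
from h import *
s=robot.sense();print("tcp",st(s["tcp_pos"]),s["ft_force"])
f=robot.grab_frame("wrist")["pixels"];a=cv2.resize(f,(400,300))
g=robot.grab_frame("side")["pixels"][205:305,255:390];b=cv2.resize(g,(400,300),interpolation=2)
cv2.imwrite("pics/p4.png",np.hstack([a,b])[:,:,::-1])
```

```text
tcp [-0.0775 -0.1812] [-1.30353518 -2.50699239  0.26661739]
```

View pics/p4.png

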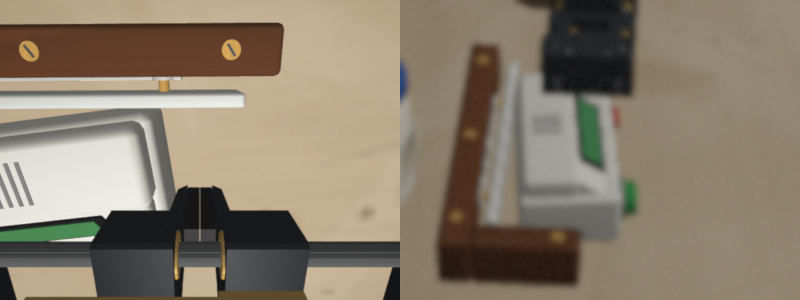

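The timer slides left along the fence and has squared up to about 7° off. I'll keep pushing toward the batten.

Converted, -0.004 m is -0.8.

Request:
step_hand(moves=[{"dy": -0.8}, {"dy": -0.8}, {"dy": -0.8}, {"dy": -0.8}, {}])

```text
t: 7.97
tcp_pos: [0.6136, -0.0221, 0.019]
orientation: [[0.997, -0.077, -0.005], [-0.077, -0.997, 0.001], [-0.005, -0.0, -1.0]]
ft_force: [-0.9, -1.1, -0.1]
finger_gap: 0.007
finger_force: 0.3
```

Request:
step_hand(moves=[{"dy": -0.6}, {"dy": -0.6}, {"dy": -0.6}])

```text
t: 8.22
tcp_pos: [0.6134, -0.0173, 0.0189]
orientation: [[0.997, -0.079, -0.007], [-0.079, -0.997, -0.004], [-0.006, 0.004, -1.0]]
ft_force: [-2.9, -10.6, 3.9]
finger_gap: 0.006
finger_force: 5.3
```

Run:
```python
from h import *
s=robot.sense();print("tcp",st(s["tcp_pos"]),s["ft_force"])
f=robot.grab_frame("wrist")["pixels"];a=cv2.resize(f,(400,300))
g=robot.grab_frame("side")["pixels"][205:305,255:390];b=cv2.resize(g,(400,300),interpolation=2)
cv2.imwrite("pics/p5.png",np.hstack([a,b])[:,:,::-1])
```

```text
tcp [-0.078 -0.159] [ -2.88771611 -10.56897427   3.85620034]
```

View pics/p5.png

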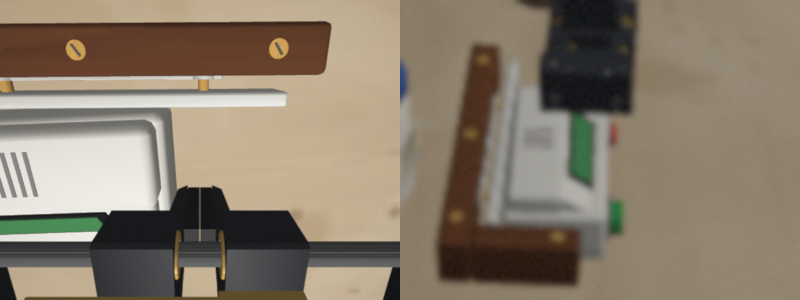

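The left end has met the batten at 10 N. Next I go round to the front and push the timer back onto the fence bar.

Request:
step_hand(moves=[{"dy": 2.4}, {"dy": 2.8}, {"dx": -5}, {"dx": -6}, {"dx": -4}, {"dy": -6}, {"dy": -8}, {"dy": -8}, {"dy": -2.8}, {}])

```text
t: 9.15
tcp_pos: [0.5483, 0.0955, 0.0194]
orientation: [[0.998, -0.07, -0.002], [-0.07, -0.998, 0.006], [-0.002, -0.005, -1.0]]
ft_force: [-0.4, 0.4, 0.7]
finger_gap: 0.008
finger_force: 0.0
```

```bash
python3 -c "
from h import *;s=robot.sense();print('tcp',st(s['tcp_pos']),s['tcp_pos'],s['ft_force'])"
```

```text
tcp [-0.1515 -0.0515] [0.54833547 0.09548036 0.01939143] [-0.4400036   0.35212245  0.67836275]
```

Converted, 0.008 m is 1.6, 0.012 m is 2.4.

Request:
step_hand(moves=[{"dy": 1.6}, {"dx": 2.4}, {"dx": 2.4}, {"dx": 2}, {"dx": 0.8}])

```text
t: 9.57
tcp_pos: [0.5863, 0.0732, 0.0192]
orientation: [[0.997, -0.083, -0.002], [-0.083, -0.997, -0.003], [-0.002, 0.003, -1.0]]
ft_force: [0.9, -0.9, -0.3]
finger_gap: 0.004
finger_force: 0.0
```

Request:
step_hand(moves=[{"dx": 0.6}, {"dx": 0.6}, {"dx": 0.6}, {"dx": 0.6}])

```text
t: 9.9
tcp_pos: [0.595, 0.0762, 0.0188]
orientation: [[0.997, -0.078, -0.008], [-0.078, -0.997, -0.001], [-0.008, 0.002, -1.0]]
ft_force: [-5.1, 0.8, 4.7]
finger_gap: 0.005
finger_force: 2.6
```

```bash
python3 -c "
from h import *;s=robot.sense();print('tcp',st(s['tcp_pos']),s['ft_force'])"
```

```text
tcp [-0.1035 -0.0672] [-5.10629152  0.80783129  4.69821976]
```

Converted, 0.003 m is 0.6.

Request:
step_hand(moves=[{"dx": 0.6}, {"dx": 0.6}])

```text
t: 10.07
tcp_pos: [0.5968, 0.077, 0.0186]
orientation: [[0.997, -0.076, -0.016], [-0.076, -0.997, -0.001], [-0.016, 0.002, -1.0]]
ft_force: [-14.9, 2.2, 12.0]
finger_gap: 0.007
finger_force: 7.5
```

Request:
step_hand(moves=[{"dx": 0.4}, {"dx": 0.4}])

```text
t: 10.23
tcp_pos: [0.5966, 0.077, 0.0183]
orientation: [[0.997, -0.076, -0.024], [-0.076, -0.997, -0.001], [-0.024, 0.003, -1.0]]
ft_force: [-20.3, 1.9, 16.9]
finger_gap: 0.008
finger_force: 10.3
```

Request:
step_hand(moves=[{"dx": 0.4}, {"dx": 0.4}])

```text
t: 10.4
tcp_pos: [0.5965, 0.0769, 0.0181]
orientation: [[0.997, -0.075, -0.032], [-0.075, -0.997, -0.002], [-0.032, 0.004, -0.999]]
ft_force: [-27.4, 2.7, 23.0]
finger_gap: 0.01
finger_force: 14.1
```

Run:
```python
from h import *
s=robot.sense();print("tcp",st(s["tcp_pos"]),s["ft_force"])
f=robot.grab_frame("wrist")["pixels"];a=cv2.resize(f,(400,300))
g=robot.grab_frame("side")["pixels"][205:305,255:390];b=cv2.resize(g,(400,300),interpolation=2)
cv2.imwrite("pics/p6.png",np.hstack([a,b])[:,:,::-1])
```

```text
tcp [-0.1021 -0.0663] [-27.39589797   2.65194051  23.04160969]
```

View pics/p6.png

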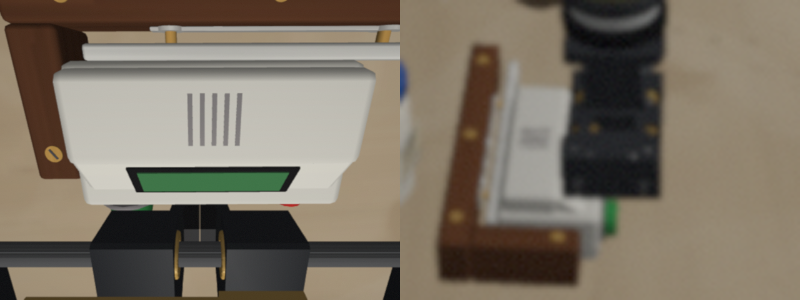

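The timer is now parallel to the bar and the force rises with no motion, so it is on the bar. That turn may have opened a slight gap at the left end, so I'll push it left once more from mid-depth of the right end.

Request:
step_hand(moves=[{"dx": -3}, {"dx": -4}, {"dx": -4}, {"dy": 6}, {"dy": 8}, {"dy": 8}, {"dy": 2}, {"dx": 4}, {"dx": 7}, {"dx": 7}, {}, {}])

```text
t: 11.5
tcp_pos: [0.638, -0.0467, 0.019]
orientation: [[0.997, -0.078, -0.001], [-0.078, -0.997, -0.0], [-0.001, 0.0, -1.0]]
ft_force: [-1.0, 0.2, -0.8]
finger_gap: 0.0
finger_force: 0.0
```

```bash
python3 -c "
from h import *;s=robot.sense();print('tcp',st(s['tcp_pos']),s['ft_force'])"
```

```text
tcp [-0.0512 -0.1864] [-0.98024549  0.19823401 -0.78129   ]
```

Converted, -0.008 m is -1.6, -0.004 m is -0.8.

Request:
step_hand(moves=[{"dx": -0.6, "dy": -1.6}, {"dy": -1.6}, {"dy": -0.8}, {"dy": -0.6}, {"dy": -0.6}])

```text
t: 11.92
tcp_pos: [0.6344, -0.0194, 0.0189]
orientation: [[0.997, -0.077, -0.005], [-0.077, -0.997, -0.0], [-0.005, 0.001, -1.0]]
ft_force: [0.2, 0.3, 0.1]
finger_gap: 0.0
finger_force: 0.0
```

Request:
step_hand(moves=[{"dy": -0.4}, {"dy": -0.4}, {"dy": -0.2}])

```text
t: 12.17
tcp_pos: [0.6348, -0.0172, 0.0189]
orientation: [[0.997, -0.079, -0.006], [-0.079, -0.997, -0.003], [-0.005, 0.003, -1.0]]
ft_force: [-1.3, -3.7, 1.7]
finger_gap: 0.006
finger_force: 2.2
```

Request:
step_hand(moves=[{"dy": -0.4}, {}])

```text
t: 12.33
tcp_pos: [0.6348, -0.0172, 0.0189]
orientation: [[0.997, -0.08, -0.006], [-0.08, -0.997, -0.005], [-0.006, 0.005, -1.0]]
ft_force: [-1.3, -6.2, 2.9]
finger_gap: 0.008
finger_force: 3.3
```

```bash
python3 -c "
from h import *;s=robot.sense();print('tcp',st(s['tcp_pos']),s['ft_force'])"
```

```text
tcp [-0.0567 -0.1572] [-1.29420388 -6.22752731  2.89666104]
```

Request:
step_hand(moves=[{"dy": -0.4}, {"dy": -0.4}])

```text
t: 12.5
tcp_pos: [0.6347, -0.0171, 0.019]
orientation: [[0.997, -0.082, -0.007], [-0.082, -0.997, -0.009], [-0.006, 0.01, -1.0]]
ft_force: [-2.3, -15.2, 2.4]
finger_gap: 0.005
finger_force: 7.6
```

Request:
step_hand(moves=[{"dy": 1.2}, {"dy": 2.4}, {"dy": 2}, {"dx": -6}, {"dx": -7}, {"dx": -6}, {"dy": -6}, {"dy": -8}, {"dy": -8}, {"dy": -1}, {}, {}])

```text
t: 13.5
tcp_pos: [0.5479, 0.0842, 0.0192]
orientation: [[0.997, -0.078, -0.004], [-0.078, -0.997, -0.001], [-0.004, 0.001, -1.0]]
ft_force: [0.1, -1.2, -0.7]
finger_gap: 0.007
finger_force: 0.0
```

```bash
python3 -c "
from h import *;s=robot.sense();print('tcp',st(s['tcp_pos']),s['ft_force'])"
```

```text
tcp [-0.151  -0.0628] [ 0.1253405  -1.15754473 -0.73977091]
```

Converted, 0.003 m is 0.6, 0.015 m is 3.

Request:
step_hand(moves=[{"dx": 3, "dy": 0.8}, {"dx": 3}, {"dx": 2}, {"dx": 0.8}, {"dx": 0.6}, {"dx": 0.6}])

```text
t: 14.0
tcp_pos: [0.5967, 0.0751, 0.0188]
orientation: [[0.997, -0.08, -0.006], [-0.08, -0.997, -0.001], [-0.006, 0.002, -1.0]]
ft_force: [-4.1, -1.6, 1.9]
finger_gap: 0.005
finger_force: 3.6
```

Request:
step_hand(moves=[{"dx": 0.6}, {"dx": 0.4}, {"dx": 0.4}, {}])

```text
t: 14.33
tcp_pos: [0.5965, 0.0752, 0.0182]
orientation: [[0.997, -0.077, -0.02], [-0.077, -0.997, -0.003], [-0.02, 0.004, -1.0]]
ft_force: [-11.9, -1.7, 8.9]
finger_gap: 0.004
finger_force: 6.1
```

```bash
python3 -c "
from h import *;s=robot.sense();print('tcp',st(s['tcp_pos']),s['ft_force'])"
```

```text
tcp [-0.1019 -0.0681] [-11.87414266  -1.65289375   8.90325622]
```

Seated again at the same spot. Now the green button: back off, move left, and approach.

Converted, -0.024 m is -4.8, -0.02 m is -4.

Request:
step_hand(moves=[{"dx": -3}, {"dx": -3}, {"dx": -2}, {"dy": -4}, {"dy": -4.8}, {}, {}])

```text
t: 14.92
tcp_pos: [0.5675, 0.1252, 0.0191]
orientation: [[0.997, -0.075, -0.005], [-0.075, -0.997, 0.001], [-0.005, -0.001, -1.0]]
ft_force: [0.1, 0.2, 0.5]
finger_gap: 0.007
finger_force: 0.0
```

```bash
python3 -c "
from h import *;s=robot.sense();print('tcp',st(s['tcp_pos']),s['tcp_pos'],s['ft_force'])"
```

Run:
```python
from h import *
f=robot.grab_frame("wrist")["pixels"];a=cv2.resize(f,(400,300))
g=robot.grab_frame("side")["pixels"][205:305,255:390];b=cv2.resize(g,(400,300),interpolation=2)
cv2.imwrite("pics/p7.png",np.hstack([a,b])[:,:,::-1])
```

```text
tcp [-0.1347 -0.0204] [0.5675155  0.12520933 0.0191073 ] [0.12485908 0.22637697 0.52246905]
```

View pics/p7.png

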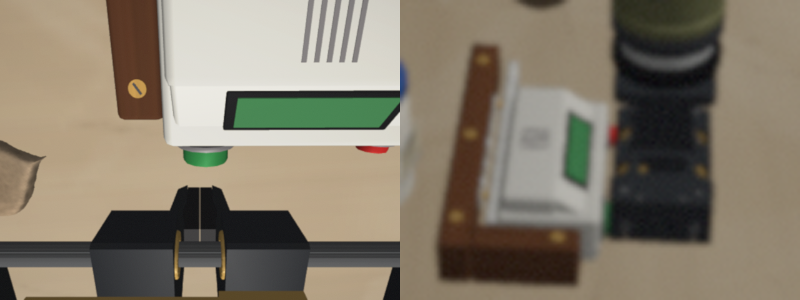

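The wrist view shows the tool lined up with the button, green at about x=205 and the tool at x=200. The timer is square and snug in the corner. That picture takes me over the 10-picture allowance, so I'll work by force and position from here.

Request:
step_hand(moves=[{"dx": 1.6}, {"dx": 1.2}, {"dx": 0.6}, {"dx": 0.6}, {"dx": 0.4}])

```text
t: 15.43
tcp_pos: [0.5887, 0.1206, 0.0188]
orientation: [[0.997, -0.079, -0.008], [-0.079, -0.997, -0.001], [-0.008, 0.002, -1.0]]
ft_force: [-4.3, -0.9, 3.0]
finger_gap: 0.003
finger_force: 2.0
```

Request:
step_hand(moves=[{"dx": 0.4}, {"dx": 0.4}, {"dx": 0.4}])

```text
t: 15.68
tcp_pos: [0.5929, 0.1203, 0.0186]
orientation: [[0.997, -0.078, -0.011], [-0.078, -0.997, -0.002], [-0.011, 0.003, -1.0]]
ft_force: [-7.3, -0.5, 5.1]
finger_gap: 0.005
finger_force: 3.8
```

Request:
step_hand(moves=[{"dx": 0.4}, {"dx": 0.4}])

```text
t: 15.85
tcp_pos: [0.5946, 0.1202, 0.0185]
orientation: [[0.997, -0.078, -0.015], [-0.078, -0.997, -0.002], [-0.015, 0.003, -1.0]]
ft_force: [-13.4, -0.2, 10.5]
finger_gap: 0.005
finger_force: 6.8
```

```bash
python3 -c "
from h import *;s=robot.sense();print('tcp',st(s['tcp_pos']),s['ft_force'])"
```

```text
tcp [-0.1073 -0.0233] [-13.40970125  -0.18801855  10.4846398 ]
```

The button has bottomed at the predicted depth, with force past 9 N. Holding.

Careful with the scale: shifts go in units of 5 mm. That gives: 0.002 m is 0.4.

Request:
step_hand(moves=[{"dx": 0.4}, {}, {}, {}, {}, {}, {}, {}, {}, {}, {}, {}])

```text
t: 16.85
tcp_pos: [0.5946, 0.1203, 0.0183]
orientation: [[0.997, -0.077, -0.019], [-0.077, -0.997, -0.002], [-0.019, 0.004, -1.0]]
ft_force: [-13.9, -0.5, 9.0]
finger_gap: 0.005
finger_force: 6.8
```

Request:
step_hand(moves=[{}, {}, {}, {}, {}, {}, {}, {}])

```text
t: 17.52
tcp_pos: [0.5946, 0.1203, 0.0182]
orientation: [[0.997, -0.077, -0.019], [-0.077, -0.997, -0.002], [-0.019, 0.004, -1.0]]
ft_force: [-13.5, -0.9, 10.3]
finger_gap: 0.008
finger_force: 6.8
```

```bash
python3 -c "
from h import *;s=robot.sense();print('tcp',st(s['tcp_pos']),s['ft_force'])"
```

```text
tcp [-0.1073 -0.0233] [-13.49648045  -0.88931253  10.27808785]
```

Request:
step_hand(moves=[{"dx": -0.8}, {"dx": -0.6}, {"dx": -0.6}, {"dx": -0.6}, {"dx": -0.6}, {"dx": -1}, {"dx": -2}, {"dx": -4}, {"dx": -4}, {"dz": -4}, {"dz": -6}, {}])

```text
t: 18.52
tcp_pos: [0.5347, 0.1271, 0.0734]
orientation: [[0.997, -0.078, 0.004], [-0.078, -0.997, 0.002], [0.004, -0.002, -1.0]]
ft_force: [0.8, 0.2, 0.2]
finger_gap: 0.003
finger_force: 0.0
```

Run:
```python
from h import *
f=robot.grab_frame("wrist")
# predicted pixels of the seated timer vs. colour blobs
hsv=cv2.cvtColor(f["pixels"],cv2.COLOR_RGB2HSV)
for n,lo,hi in [("green",(50,120,50),(85,255,255)),("red",(172,140,80),(180,255,255))]:
    k,l,stt,c=cv2.connectedComponentsWithStats(cv2.inRange(hsv,lo,hi))
    for i in range(1,k):
        if stt[i,4]>80:
            x,y,w,h,a=stt[i]; print(n,stt[i],"bottom-mid at z=.027:",st(onz(f,x+w/2,y+h,.027)))
s=robot.sense();print('tcp',st(s['tcp_pos']),s['ft_force'])
```

```text
green [473  51  76  43 762] bottom-mid at z=.027: [-0.0789 -0.1075]
green [ 299  132   53   21 1066] bottom-mid at z=.027: [-0.1051 -0.0232]
tcp [-0.1681 -0.0212] [-0.19038981 -0.11108827  0.16099214]
```

The button is back out and the timer is where it was seated, so I'm handing in.

```bash
python3 -c "
from rig import robot;print(robot.close_job())"
```

```text
the job is handed in; nothing more can be done
None
```

I slid the timer snug into the corner, held the green button fully in for about 1.7 s, let it come out and handed the job in at 18.5 s; the pushes I measured peaked at 27 N along the table (about 36 N with downward drag), the red button and bystanders were never approached (not re-measured at the end), and I viewed 12 pictures, two over the limit of 10.

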